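# Key a sample changer's carousel onto its drive and press it home

## Task

The round carousel on the sample changer sits loose and too high on its spindle, with the notch in its rim away from the locating key on the housing. Push it round with a fingertip until the notch stands over the key, then press down on the hub until the carousel snaps fully home, level on its drive plate with the key in the notch, and draw the hand clear. Only push and press: do not lift the carousel or squeeze or lift the two vials, which stay upright in their cups, and leave the things round about where they are.

Things in the scene. Friction and masses are not known exactly. Their poses are not given: they have to be found in the camera images.
- changer: Sample changer: flat white housing fixed to the worktop, 250 x 224 mm, its top 46 mm above its underside. Origin at its underside on the vertical spindle axis, z up. Its own -x is the front, with display and keys; the locating key lies in that direction. It reaches from x = -145 to +105 mm and y = -112 to +112 mm.
- key (a point): Locating key: fixed steel bar, 12 mm wide, round top, lying along the radius on the housing in front of the spindle. It reaches 78 to 114 mm from the spindle axis, so its outer part, with a foot and two screws, is always seen outside the carousel's rim. This point: on its top, 84 mm from the axis, 55.5 mm above the changer's underside.
- carousel: Loose grey disc, 180 mm across, 8 mm thick, turning about the spindle either way, easily; it stops about where the finger stops. Origin: centre of its underside, z up; notch in its own -x direction. Notch over key: its x axis points as the changer's. Its underside starts 57 mm above the changer's underside (resting on spring balls, 1.5 mm above the key's top); home it is at 49 mm.
- cup_1 (a point): Mouth centre of one of four open cups standing on the carousel, 39 mm outside, 33 mm inside, 26 mm high, walls 3 mm, rim 34 mm above the disc's underside, centres 62 mm from the axis. Cup 1 is 45 degrees anticlockwise (from above) from the carousel's own x, the others at 135, 225, 315 degrees. About 49 mm is free between neighbours: a place for a finger to push on a cup's side.
- notch (a point): Notch in the carousel's rim, half-way between the cups at 135 and 225 degrees: 16 mm wide 80 mm from the axis, slightly wider outward, 16 mm deep. This point: middle of the notch in the plane of the disc's top face, 84 mm from the axis; with the notch over the key it lies right above key. The key's round top leads the notch in if it is within about 4 mm.
- hub_top (a point): Centre of the flat round top, 28 mm wide, of the black tapered hub (50 mm wide at its foot) in the middle of the carousel, on the spindle axis: the place to press. 99 mm above the changer's underside at the start, 91 mm when home. About 12 N pushes the carousel past the spring balls; it then stays down.
- vial_a_mid (a point): Half-way up a closed vial with black cap, 30 mm wide and 58 mm high, standing loose in the carousel's cup at 45 degrees, on the cup's floor 8.5 mm above the disc's underside; its cap ends 67 mm above the disc's underside. z is its own axis.
- vial_b_mid (a point): Half-way up a closed vial with white cap, 30 mm wide and 58 mm high, standing loose in the cup at 225 degrees, as vial_a. z is its own axis.
- bung: Brown rubber bung, 38 mm wide, 26 mm high, standing on the worktop to the right of the changer. Origin under its centre.
- stopper: Glass stopper, 30 mm wide, 32 mm high, to the right of the changer. Origin under its centre.
- funnel: Small white funnel standing upside down, 65 mm wide, 68 mm high, to the left of the changer. Origin under its centre.
- spare_vial: Closed vial, 30 mm wide, 58 mm high, standing on the worktop to the left of the changer. Origin under its centre.
Not all that is in view belongs to the job. What is shaped like the part that bears vial_b_mid but pink is not meant. Leave any turquoise look-alike of the part that bears vial_a_mid alone.

How it is judged (in metres and radians):
On the way:
1. the carousel is turned until its notch stands over the key (within 6 mm) (horizontal distance between notch and key below 0.006 m), for 0.05 s.
At the end, for the whole second after the job is handed in: The carousel is home: its underside not more than 1.5 mm above the drive plate, level within 0.025 rad, the middle of the notch within 4.5 mm of the key sideways, at rest; both vials stand upright (within 0.15 rad) on the floor of their cups (z of carousel in the frame of changer below 0.0505 m and angle between carousel's own z axis and vertical below 0.025 rad and horizontal distance between notch and key below 0.0045 m and linear speed of carousel below 0.01 m/s and angular speed of carousel below 0.08 rad/s and z of vial_a_mid in the frame of carousel between 0.033 and 0.043 m and angle between each of vial_a_mid, vial_b_mid's own z axis and vertical below 0.15 rad and z of vial_b_mid in the frame of carousel between 0.033 and 0.043 m); the robot touches nothing.
It fails at once if the carousel is lifted (more than 10 mm above where it sat at the start) (z of carousel in the frame of changer above 0.067 m).
It fails at once if a vial is lifted out of its cup or tipped (15 mm, 0.35 rad) (z of any of vial_a_mid, vial_b_mid in the frame of carousel above 0.052 m or angle between any of vial_a_mid, vial_b_mid's own z axis and vertical above 0.35 rad).
It fails at once if a vial is squeezed or shoved hard (more than 15 N) (contact force between the fingers and vial_a above 15 N or contact force between the fingers and vial_b above 15 N).
It fails at once if the bung, stopper, funnel or spare vial is moved by more than 20 mm (distance of any of bung, stopper, funnel, spare_vial from where it was at the start of the episode above 0.02 m).
It also fails if it takes over 54 s, if anything falls off the work surface, if the arm or the gripper's body presses on something with over 40 N, if the wrist force passes 120 N, or if a joint passes its speed limit or range.

## Robot

A 6-joint arm with a two-finger parallel gripper is mounted at the origin on a cart in front of the work surface, level with it; the furniture and walls round the work are solid. World frame = base frame: x ahead of the robot, y to its left, z up, the work surface at z = 0. Lengths are in mm, angles in rad, forces in N, time in s.
With the tool pointing down it reaches from about 250 to 775 mm from the base axis. Payload 8.9 kg.
Tool frame: the origin (TCP) lies midway between the tips of the shut fingers; the grasp point (between the pads) lies 19 mm behind it; x points along the fingers, y is the direction in which the jaws open and shut, and the axes are right-handed (so a half turn about x gives the same grasp; the last joint's range is limited). The gripper opens to 85 mm and grips with 20 to 120 N. Pads are 22 mm wide; open, the fingers measure 114 mm over their backs; the gripper's body (76 mm by 85 mm) begins 54 mm behind the grasp point. The pads swing forward as they close: fully open they stand 13 mm farther back than shut.
Start: joints at [-1.289, 0.291, -0.153, 1.127, 0, 1.431], TCP at [214.459, -479.198, 203.705] pointing down, gripper open.
Joint ranges: [-2.52, 2.52], [-0.91, 1.74], [-1.3, 1.37], [-1.96, 2.02], [-1.52, 1.47], [-3.14, 3.14]. Speed limits (rad/s): [2.22, 2.22, 2.79, 3.14, 3.14, 3.14].

## Interface

Orientations are given as [roll, pitch, yaw] about the fixed x, y, z axes, in that order (R = Rz(yaw) Ry(pitch) Rx(roll)).
In Python, from cell import r gives the robot as it stands. The module is installed in compiled form; this text tells all that it offers.
- The arm moves only by the shell command python3 -m creep 'ROWS'. ROWS is JSON, a list of rows, each an object of numbers: "claw": the closure, from -1 (fully open) to 1 (shut); "dx", "dy", "dz": the shift along the world's x, y, z in m; "wx", "wy", "wz": the turn, a rotation vector about the world's x, y, z in degrees. In form: [{"claw": .., "dx": .., "dy": .., "dz": .., "wx": .., "wy": .., "wz": ..}, ...]. A call has 1 to 10 rows; each row shifts and turns the commanded pose from where the row before left it; what a row does not reach is not made up. A row lasts 1/12 s, in which the tool goes at most 41.7 mm and 7.16 degrees, less where a joint would pass 70% of its speed; a pose out of reach is approached as far as the arm can. A call with a gripper value outside its range is refused whole. The fingers move at their own pace and stop on an object; the grip force is fixed at half the most. Time passes only in rows, so rows that do not move let the fingers close. It gives the time, the measured TCP pose, the force and the opening at its end, in the units of the state.
- r.sense(): the state, without advancing time (a new reading comes with each control period).
- r.grab_frame(name): name is "scene" or "top"; returns a dict with "pixels" (384x512x3 uint8, red, green, blue), "z_map" (384x512 float32, mm along the optical axis (not along the pixel's ray), 0 where there is no reading), "camera_matrix" (3x3 intrinsics, pixels), "R" (3x3) and "t" (3): a world point X has camera coordinates R X + t. Camera axes: x right, y down, z forward; pixel columns grow to the right and rows downward; lengths in mm; the calibration is good to about 2 mm. A picture is of the moment at which its call begins.
- r.job_done(): hands the job in, once; it reports no verdict.
The state is a dict: "time_s": time; "q": joint angles; "qd": joint speeds; "joint_torque": joint torques, N m; "eef_pos": TCP position; "orientation": TCP orientation; "ft_force": force on the tool from outside, world axes, zero at the start; "ft_torque": the same for the moment, N m; "gripper_width": opening from 0.0 (shut) to 1.0 (fully open).
Only numpy, scipy, OpenCV 4.12 (cv2) and the standard library are available. Lean on these libraries where they do the work, as an engineer would, in place of code of your own. Each camera call takes 0.05 s, during which the arm holds its last target.

## Working session

There is one attempt and no reset: what is moved stays moved. The work goes in short steps, Python scripts to look and compute and a shell command to move; the robot and the scene stay as the last step left them, time stands still between calls to the robot, and variables do not carry over. Pictures are saved under pics/ and viewed, and the job is handed in when it is done.

```bash
mkdir -p pics; cat > h.py <<'E'
import numpy as np,cv2
from cell import r
def grab(n,tag):
    f=r.grab_frame(n); np.savez('/tmp/%s.npz'%tag,**f)
    cv2.imwrite('pics/%s.png'%tag,f['pixels'][:,:,::-1]); return f
def load(tag): return dict(np.load('/tmp/%s.npz'%tag))
def crop(tag,u0,v0,u1,v1,s,out):
    f=load(tag); c=f['pixels'][v0:v1,u0:u1,::-1]
    cv2.imwrite('pics/%s.png'%out,cv2.resize(c,None,fx=s,fy=s,interpolation=cv2.INTER_CUBIC))
def ray(f,u,v):
    K=f['camera_matrix'];d=f['R'].T@np.linalg.inv(K)@np.array([u,v,1.]);return -f['R'].T@f['t'],d
def atz(f,u,v,z):
    c,d=ray(f,u,v);return c+d*(z-c[2])/d[2]
def dep(f,u,v):
    c,d=ray(f,u,v);return c+d*f['z_map'][int(v),int(u)]
def proj(f,X):
    p=f['camera_matrix']@(f['R']@np.array(X,float)+f['t']);return p[:2]/p[2]
E
python3 - <<'E'
from h import *
a=grab('scene','s0');b=grab('top','t0')
s=r.sense();print({k:np.round(v,3) for k,v in s.items()})
for f in(a,b):print(f['camera_matrix'],-f['R'].T@f['t'],f['R'])
E
```

```text
{'time_s': np.float64(0.1), 'q': array([-1.289,  0.291, -0.154,  1.127, -0.   ,  1.432]), 'qd': array([ 0.   , -0.002,  0.002,  0.001,  0.   , -0.   ]), 'joint_torque': array([ 1.0000e-03, -5.3798e+01,  3.3192e+01,  9.0000e-03, -0.0000e+00,
       -0.0000e+00]), 'eef_pos': array([ 214.339, -478.793,  203.201]), 'orientation': array([-1.708,  1.57 ,  1.854]), 'ft_force': array([-0.924, -0.46 , -0.095]), 'ft_torque': array([ 0.003, -0.025,  0.047]), 'gripper_width': np.float64(1.001)}
[[475.10158506   0.         264.77378759]
 [  0.         475.10158506 185.92930253]
 [  0.           0.           1.        ]] [ 337.79793387 -931.66728216  627.86059337] [[ 0.9746277  -0.22297052  0.01962139]
 [-0.0838867  -0.44513193 -0.89152711]
 [ 0.20751837  0.86726104 -0.45254217]]
[[444.76922673   0.         261.04041184]
 [  0.         444.76922673 189.79535656]
 [  0.           0.           1.        ]] [ 523.66078361   60.0550448  1388.25244249] [[ 0.02921913 -0.99956516  0.00396747]
 [-0.99733394 -0.02941897 -0.06677977]
 [ 0.06686745 -0.00200565 -0.99775985]]
```

View pics/s0.png

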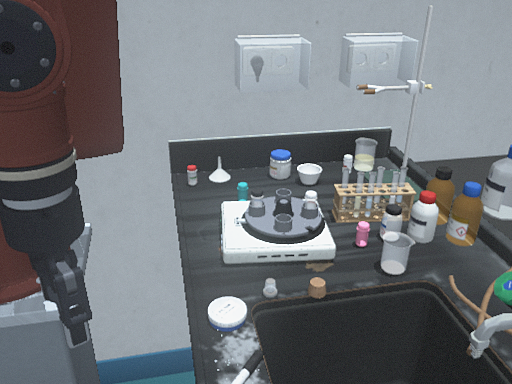

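View pics/t0.png

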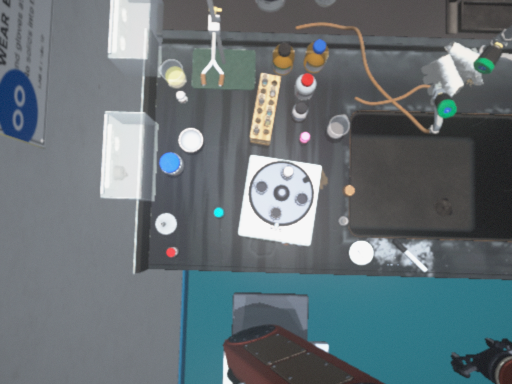

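```bash
python3 - <<'E'
from h import *
crop('t0',232,148,332,252,6,'t0c'); crop('s0',212,170,342,270,6,'s0c')
E
```

```text
(no output)
```

View pics/t0c.png

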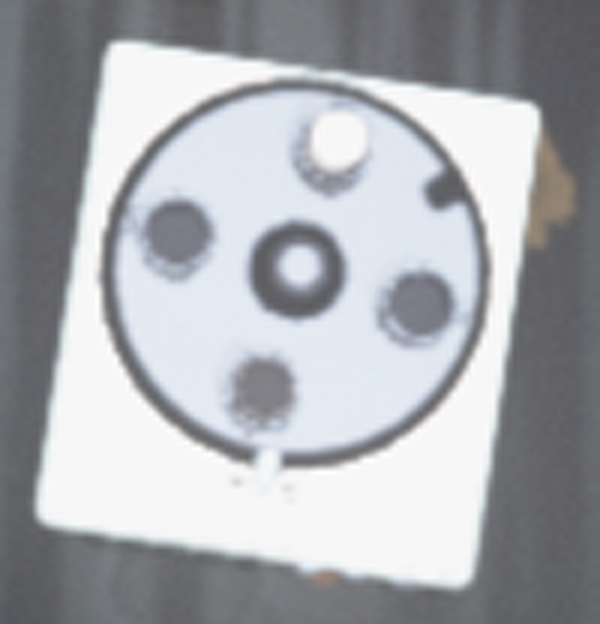

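View pics/s0c.png

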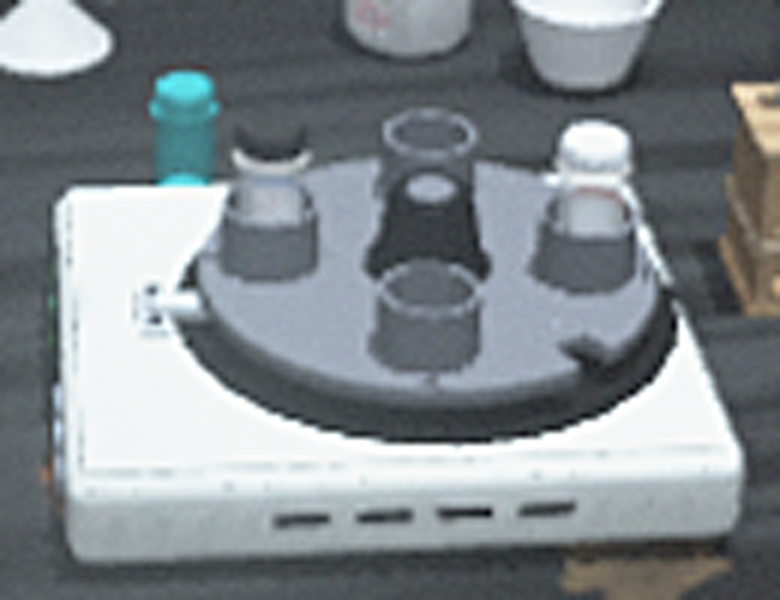

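The top crop shows the hub top at crop (301,266), the notch at (443,190), the white-cap vial at (338,140), and the black-cap vial at about (263,390). The key foot is at (265,465). Look-alikes are the turquoise vial at top (219,212), the pink one at (305,137) and the red-capped spare at (172,252). None of these is on the carousel, so the choice is clear.

```bash
cat >> h.py <<'E'
def tri(fa,pa,fb,pb):
    A=[];b=[]
    for f,p in((fa,pa),(fb,pb)):
        c,d=ray(f,*p);d/=np.linalg.norm(d);P=np.eye(3)-np.outer(d,d);A.append(P);b.append(P@c)
    return np.linalg.lstsq(np.vstack(A),np.hstack(b),rcond=None)[0]
E
python3 - <<'E'
from h import *
s=load('s0');t=load('t0')
T=lambda u,v:(u/6+232-.42,v/6+148-.42)
S=lambda u,v:(u/6+212-.42,v/6+170-.42)
print('hub',tri(t,T(301,266),s,S(432,188)), atz(t,*T(301,266),99),atz(s,*S(432,188),99))
print('hub depth',dep(t,282,192))
print('notch',tri(t,T(443,190),s,S(590,350)), atz(t,*T(443,190),65))
print('key',tri(t,T(266,468),s,S(180,303)),atz(t,*T(266,468),54))
print('vialB cap',tri(t,T(338,140),s,S(597,133)),atz(t,*T(338,140),124))
print('vialA cap',atz(t,*T(263,390),124))
C=[(115,42),(540,105),(470,585),(38,520)]
P=[atz(t,*T(*c),46) for c in C];print(np.round(P,1)); 
for n,p in dict(funnel=(166,224),spare=(172,252),bung=(350,190),stopper=(343,221),turq=(219,212)).items():print(n,atz(t,*p,30)[:2])
h=np.mean(P,axis=0);print(h)
E
```

```text
hub [605.60934689  -2.79121451  99.96630263] [605.67334732  -2.83898141  99.        ] [606.09695091  -1.0906371   99.        ]
hub depth [605.44175566  -3.58038837  99.01785419]
notch [648.31031776 -74.3256705   65.22213226] [647.82482886 -74.2006055   65.        ]
key [508.05654118   9.53960509  52.23894039] [507.16869611   9.77422088  54.        ]
vialB cap [665.12235671 -17.73731936 125.75740519] [664.70858914 -17.66753206 124.        ]
vialA cap [544.77716075  14.82455382 124.        ]
[[ 720.    91.8   46. ]
 [ 694.2 -124.3   46. ]
 [ 451.7  -94.1   46. ]
 [ 477.8  122.9   46. ]]
funnel [501.90768679 343.30925378]
spare [417.91691381 321.47536053]
bung [ 622.0938689  -215.06358371]
stopper [ 526.75183201 -195.21738728]
turq [543.07529221 183.48340904]
[585.93345372  -0.92498054  46.        ]
```

```bash
python3 - <<'E'
from h import *
from scipy.spatial.transform import Rotation as R
print(R.from_euler('xyz',r.sense()['orientation']).as_matrix().round(3))
E
python3 -m creep '[{"claw":1,"dx":0.030,"dy":0.025},{"claw":1,"dx":0.025,"dy":0.032},{"claw":1,"dx":0.025,"dy":0.032},{"claw":1,"dx":0.025,"dy":0.032},{"claw":1,"dx":0.025,"dy":0.032}]'
```

```text
[[-0.     0.408 -0.913]
 [ 0.001 -0.913 -0.408]
 [-1.    -0.001 -0.   ]]validation failed for argument at $[0]...
```

```bash
python3 -m creep '[{"claw":1.0,"dx":0.030,"dy":0.025,"dz":0.0,"wx":0.0,"wy":0.0,"wz":0.0},{"claw":1.0,"dx":0.025,"dy":0.032,"dz":0.0,"wx":0.0,"wy":0.0,"wz":0.0},{"claw":1.0,"dx":0.025,"dy":0.032,"dz":0.0,"wx":0.0,"wy":0.0,"wz":0.0},{"claw":1.0,"dx":0.025,"dy":0.032,"dz":0.0,"wx":0.0,"wy":0.0,"wz":0.0}]'; python3 -c "
from h import *
print(r.sense()['q'])"
```

```text
time_s: 0.43
eef_pos: [319.9, -356.7, 203.3]
orientation: [-1.519, 1.57, 2.042]
ft_force: [1.4, -0.9, 0.6]
gripper_width: 0.453
[-9.92389211e-01  2.04595543e-01 -2.69373321e-01  1.09752044e+00
  7.42741236e-05  1.72942915e+00]
```

```bash
python3 -m creep '[{"claw":1.0,"dx":0.018,"dy":0.029,"dz":0.0,"wx":0.0,"wy":0.0,"wz":7.0},{"claw":1.0,"dx":0.018,"dy":0.029,"dz":0.0,"wx":0.0,"wy":0.0,"wz":7.0},{"claw":1.0,"dx":0.018,"dy":0.029,"dz":0.0,"wx":0.0,"wy":0.0,"wz":7.0},{"claw":1.0,"dx":0.018,"dy":0.029,"dz":0.0,"wx":0.0,"wy":0.0,"wz":7.0},{"claw":1.0,"dx":0.018,"dy":0.029,"dz":0.0,"wx":0.0,"wy":0.0,"wz":7.0},{"claw":1.0,"dx":0.018,"dy":0.029,"dz":0.0,"wx":0.0,"wy":0.0,"wz":7.0},{"claw":1.0,"dx":0.018,"dy":0.029,"dz":0.0,"wx":0.0,"wy":0.0,"wz":7.0},{"claw":1.0,"dx":0.018,"dy":0.029,"dz":0.0,"wx":0.0,"wy":0.0,"wz":7.0}]' && python3 -m creep '[{"claw":1.0,"dx":0.018,"dy":0.029,"dz":0.0,"wx":0.0,"wy":0.0,"wz":7.0},{"claw":1.0,"dx":0.018,"dy":0.029,"dz":0.0,"wx":0.0,"wy":0.0,"wz":7.0},{"claw":1.0,"dx":0.018,"dy":0.029,"dz":0.0,"wx":0.0,"wy":0.0,"wz":7.0},{"claw":1.0,"dx":0.018,"dy":0.029,"dz":0.0,"wx":0.0,"wy":0.0,"wz":7.0},{"claw":1.0,"dx":0.018,"dy":0.029,"dz":0.0,"wx":0.0,"wy":0.0,"wz":7.0},{"claw":1.0,"dx":0.018,"dy":0.029,"dz":0.0,"wx":0.0,"wy":0.0,"wz":7.0},{"claw":1.0,"dx":0.0,"dy":0.0,"dz":0.0,"wx":0.0,"wy":0.0,"wz":0.0}]'; python3 -c "
from h import *
print(r.sense()['q'])
grab('scene','s1');grab('top','t1')
crop('t1',192,108,352,252,5,'t1c'); crop('s1',182,90,342,270,4,'s1c')"
```

```text
time_s: 1.1
eef_pos: [463.9, -124.5, 203.6]
orientation: [-1.812, 1.57, 2.734]
ft_force: [-0.3, -1.2, 0.0]
gripper_width: -0.0
time_s: 1.68
eef_pos: [573.5, 52.4, 203.0]
orientation: [2.209, 1.569, 1.21]
ft_force: [-0.9, -0.6, -0.7]
gripper_width: 0.004
[-0.03682655  0.38784771 -0.01436864  1.16801542  0.00167947  0.96222199]
```

View pics/t1c.png

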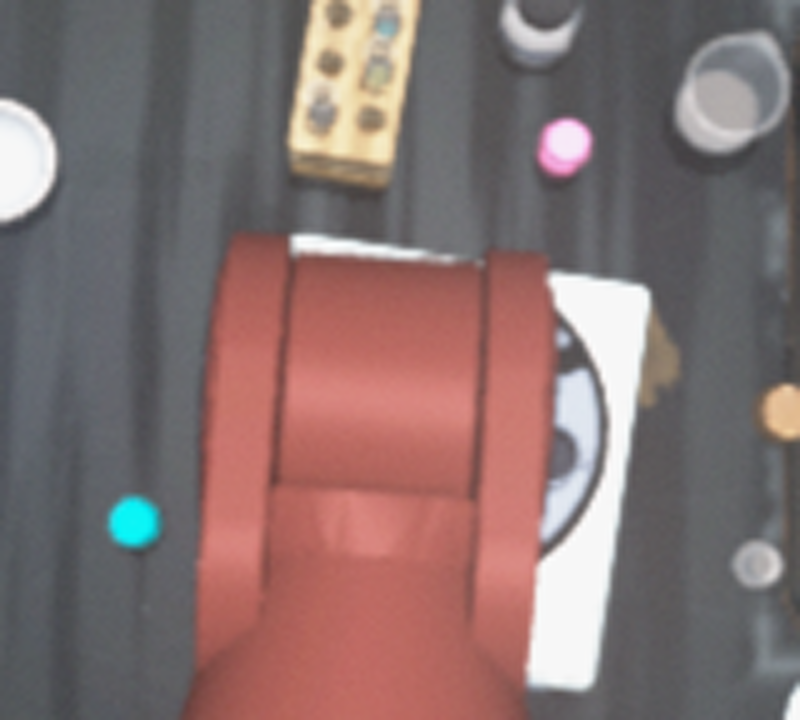

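View pics/s1c.png

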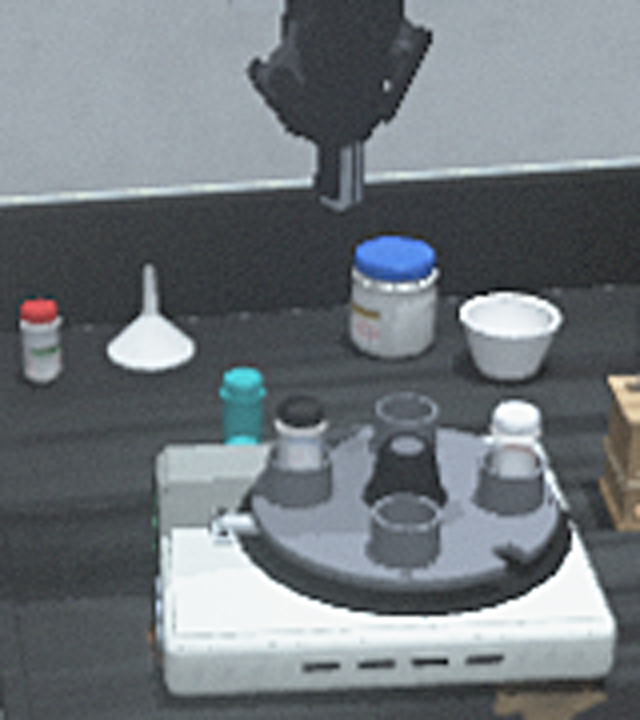

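```bash
python3 -m creep '[{"claw":1.0,"dx":0.0,"dy":-0.001,"dz":-0.03,"wx":0.0,"wy":0.0,"wz":0.0},{"claw":1.0,"dx":0.0,"dy":0.0,"dz":-0.03,"wx":0.0,"wy":0.0,"wz":0.0},{"claw":1.0,"dx":0.0,"dy":0.0,"dz":-0.025,"wx":0.0,"wy":0.0,"wz":0.0},{"claw":1.0,"dx":0.0,"dy":0.0,"dz":-0.02,"wx":0.0,"wy":0.0,"wz":0.0},{"claw":1.0,"dx":0.0,"dy":0.0,"dz":-0.018,"wx":0.0,"wy":0.0,"wz":0.0},{"claw":1.0,"dx":0.0,"dy":0.0,"dz":0.0,"wx":0.0,"wy":0.0,"wz":0.0}]'; python3 -c "
from h import *
grab('scene','s2')
crop('s2',182,90,342,270,4,'s2c')"
```

```text
time_s: 2.28
eef_pos: [568.2, 45.7, 77.4]
orientation: [-2.129, 1.565, 3.142]
ft_force: [-0.8, -0.1, -0.0]
gripper_width: -0.001
```

View pics/s2c.png

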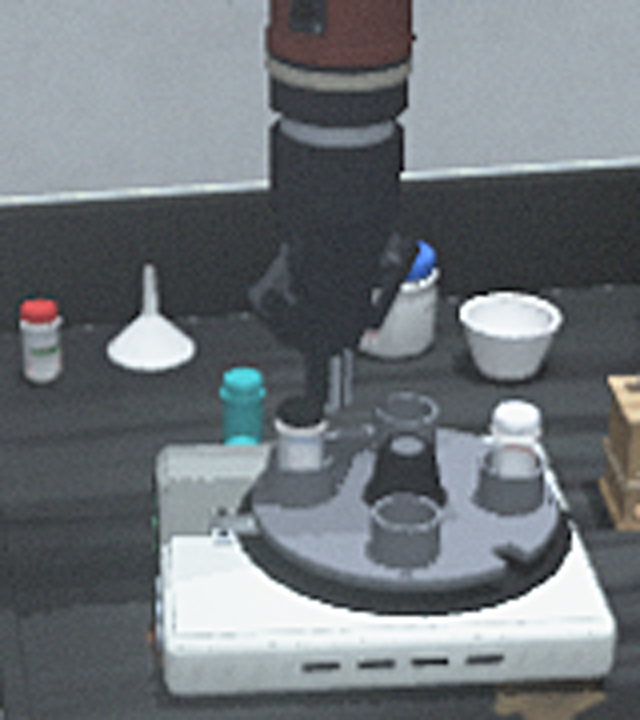

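```bash
python3 -m creep '[{"claw":1.0,"dx":0.0,"dy":0.0,"dz":0.0,"wx":0.0,"wy":0.0,"wz":0.0}]'; python3 -c "
from h import *
from scipy.spatial.transform import Rotation as R
s=r.sense();print(R.from_euler('xyz',s['orientation']).as_matrix().round(3),s['q'],s['qd'].round(3),s['eef_pos'])"
```

```text
time_s: 2.42
eef_pos: [571.4, 46.0, 81.4]
orientation: [-0.138, 1.571, -1.15]
ft_force: [0.9, 0.5, -0.6]
gripper_width: -0.001
[[ 0.     0.848  0.53 ]
 [-0.     0.53  -0.848]
 [-1.    -0.     0.   ]] [-4.70284828e-02  4.74533797e-01 -2.14512826e-01  8.81680302e-01
 -1.37531821e-04  9.64965479e-01] [ 0.005 -0.015  0.021  0.001  0.001 -0.001] [571.38870174  46.04090863  81.44329327]
```

```bash
cat > arc.py <<'E'
from h import *;import sys
a0,a1,n=map(float,sys.argv[1:4]);R=64
c=np.array([605.6,-2.5])
p=r.sense()['eef_pos'];d=p[:2]-c;print(p,np.hypot(*d),np.degrees(np.arctan2(d[1],d[0])))
q=p[:2]
for a in np.linspace(a0,a1,int(n)):
    t=c+R*np.array([np.cos(np.radians(a)),np.sin(np.radians(a))]);t=np.round(t*2)/2;print(a,(t-q).round(1));q=t
E
python3 arc.py 120 75 10;
```

```text
[571.38870174  46.04090863  81.44329327] 59.38545898950042 125.17591777179743
120.0 [2.1 7. ]
115.0 [5.  2.5]
110.0 [5. 2.]
105.0 [5.5 2. ]
100.0 [5.5 1. ]
95.0 [5.5 1. ]
90.0 [5.5 0. ]
85.0 [5.5 0. ]
80.0 [ 5.5 -1. ]
75.0 [ 5.5 -1. ]
```

```bash
python3 -m creep '[{"claw":1.0,"dx":0.002,"dy":0.007,"dz":0.0,"wx":0.0,"wy":0.0,"wz":0.0},{"claw":1.0,"dx":0.005,"dy":0.0025,"dz":0.0,"wx":0.0,"wy":0.0,"wz":0.0},{"claw":1.0,"dx":0.005,"dy":0.002,"dz":0.0,"wx":0.0,"wy":0.0,"wz":0.0},{"claw":1.0,"dx":0.0055,"dy":0.002,"dz":0.0,"wx":0.0,"wy":0.0,"wz":0.0},{"claw":1.0,"dx":0.0055,"dy":0.001,"dz":0.0,"wx":0.0,"wy":0.0,"wz":0.0},{"claw":1.0,"dx":0.0055,"dy":0.001,"dz":0.0,"wx":0.0,"wy":0.0,"wz":0.0},{"claw":1.0,"dx":0.0055,"dy":0.0,"dz":0.0,"wx":0.0,"wy":0.0,"wz":0.0},{"claw":1.0,"dx":0.0055,"dy":0.0,"dz":0.0,"wx":0.0,"wy":0.0,"wz":0.0},{"claw":1.0,"dx":0.0,"dy":0.0,"dz":0.0,"wx":0.0,"wy":0.0,"wz":0.0}]'; python3 arc.py 80 35 10; python3 -c "
from h import *
grab('scene','s3')
crop('s3',182,90,342,270,4,'s3c')"
```

```text
time_s: 3.17
eef_pos: [612.2, 62.2, 80.6]
orientation: [0.912, 1.57, -0.099]
ft_force: [-0.3, -0.4, 0.7]
gripper_width: -0.001
[612.17418669  62.15872292  80.5865899 ] 64.99207936487353 84.19439279348784
80.0 [ 4.3 -1.7]
75.0 [ 5.5 -1. ]
70.0 [ 5.5 -2. ]
65.0 [ 5. -2.]
60.0 [ 5.  -2.5]
55.0 [ 5. -3.]
50.0 [ 4.  -3.5]
45.0 [ 4.5 -3.5]
40.0 [ 3.5 -4.5]
35.0 [ 3.5 -4.5]
```

View pics/s3c.png

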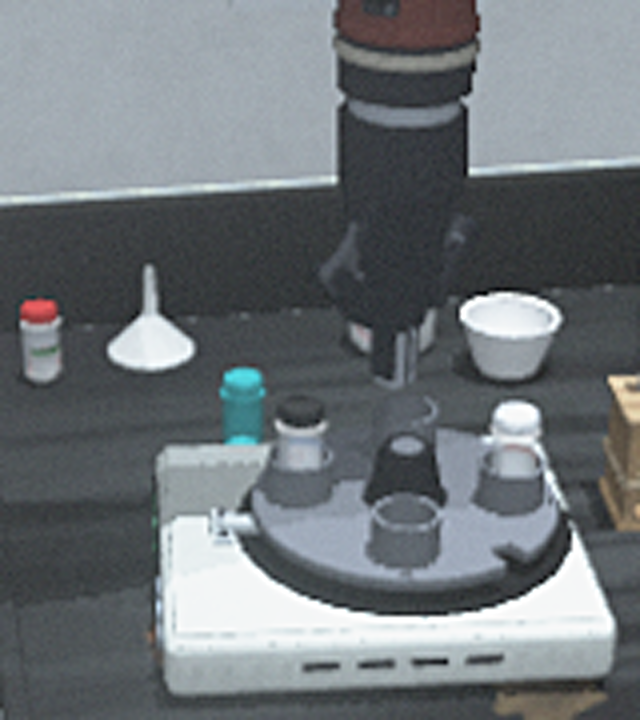

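```bash
python3 -c "
from h import *
s=load('s3')
for X in ([612,62,80.6],[612,62,91],[612,62,100],[621,57.5,91],[605.6,-2.5,99]):print(X,(proj(s,X)-[182,90])*4)
r.sense()
t=grab('top','t3')
print(s['z_map'][182:192,278:286].round())
for v in (178,182,184,186,187): print(v,[dep(s,u,v).round() for u in (276,279,281,284)])
p=r.sense();print(p)"
```

```text
[612, 62, 80.6] [388.0397681  420.51327714]
[612, 62, 91] [388.60432982 405.49363166]
[612, 62, 100] [389.09659829 392.39728129]
[621, 57.5, 91] [404.72517301 407.57733551]
[605.6, -2.5, 99] [406.11691126 444.88059194]
[[1137. 1141. 1143. 1139. 1140. 1141. 1145. 1150.]
 [1141. 1141. 1146. 1139. 1144. 1142. 1147. 1408.]
 [1140. 1142. 1145. 1144. 1144. 1149. 1153. 1400.]
 [1150. 1149. 1141. 1143. 1140. 1148. 1395. 1392.]
 [1390. 1145. 1146. 1145. 1389. 1384. 1391. 1389.]
 [1383. 1385. 1386. 1386. 1382. 1385. 1385. 1383.]
 [1374. 1380. 1179. 1178. 1180. 1182. 1173. 1374.]
 [1173. 1175. 1177. 1181. 1180. 1178. 1175. 1176.]
 [1176. 1175. 1180. 1178. 1177. 1178. 1174. 1178.]
 [1176. 1179. 1179. 1178. 1179. 1183. 1179. 1186.]]
178 [array([601.,  56., 131.]), array([608.,  53., 132.]), array([613.,  52., 132.]), array([621.,  55., 130.])]
182 [array([602.,  56., 120.]), array([609.,  54., 121.]), array([613.,  52., 122.]), array([621.,  55., 119.])]
184 [array([604.,  64., 111.]), array([609.,  53., 116.]), array([614.,  54., 115.]), array([623.,  60., 111.])]
186 [array([659., 268.,  -2.]),
[... 157 characters left out ...]
.,  -1.]), array([679., 255.,  -0.])]
{'time_s': 3.2667, 'q': array([-1.75215135e-02,  5.46393842e-01, -9.29133781e-02,  9.31871570e-01,
        3.52347781e-06,  9.92974223e-01]), 'qd': array([-0.00116094, -0.00965398, -0.01528967, -0.00049935, -0.0017551 ,
       -0.00042682]), 'joint_torque': array([-2.84740358e-02, -6.76404548e+01,  3.11341810e+01, -7.68416701e-02,
       -9.97193492e-04,  4.30873042e-04]), 'eef_pos': array([610.98583505,  62.20593851,  80.48077317]), 'orientation': array([-2.15783076,  1.57041385,  3.11485881]), 'ft_force': array([-0.79213119,  0.02258758,  0.29483257]), 'ft_torque': array([ 0.02023654, -0.02493204,  0.04711033]), 'gripper_width': -0.0011122834315726849}
```

```bash
python3 -c "
from h import *
for tag,X in (('s1',[573.5,52.4,203]),('s2',[570,46,80]),('s0',[214.3,-478.8,203.2])):
  s=load(tag);p=proj(s,X);print(tag,p,(p-[182,90])*4)
s=load('s1')
for v in range(134,146): print(v,[dep(s,u,v).round() for u in (264,267,269)])
s=load('s2')
for v in range(186,198): print(v,[dep(s,u,v).round() for u in (262,267,269)])
"
```

```text
s1 [265.6277105  151.62457465] [334.51084199 246.4982986 ]
s2 [263.76453793 199.95091194] [327.05815172 439.80364775]
s0 [ 69.67735031 345.0918256 ] [-449.29059876 1020.3673024 ]
134 [array([566.,  42., 251.]), array([573.,  43., 250.]), array([578.,  43., 249.])]
135 [array([566.,  40., 249.]), array([573.,  43., 247.]), array([579.,  44., 246.])]
136 [array([566.,  41., 246.]), array([574.,  44., 244.]), array([577.,  39., 246.])]
137 [array([566.,  41., 244.]), array([574.,  44., 242.]), array([578.,  40., 243.])]
138 [array([567.,  42., 241.]), array([574.,  43., 240.]), array([579.,  44., 239.])]
139 [array([567.,  44., 238.]), array([574.,  43., 238.]), array([578.,  43., 237.])]
140 [array([569.,  50., 233.]), array([573.,  41., 236.]), array([579.,  45., 234.])]
141 [array([651., 400.,  89.]), array([574.,  44., 233.]), array([667., 399.,  88.])]
142 [array([651., 399.,  86.]), array([660., 399.,  85.]), array([667., 400.,  84.])]
143 [array([651., 399.,  82.]), array([662., 405.,  79.]), array([667., 400.,  81.])]
144 [array([652., 405.,  77.]), array([661., 403.,  77.]), ar
[... 442 characters left out ...]
45.,   3.])]
190 [array([562.,  32., 115.]), array([576.,  39., 110.]), array([631., 242.,   1.])]
191 [array([557.,  11., 123.]), array([576.,  40., 107.]), array([631., 240.,  -1.])]
192 [array([557.,   9., 122.]), array([622., 229.,   2.]), array([628., 229.,   2.])]
193 [array([557.,   9., 120.]), array([621., 224.,   2.]), array([628., 228.,  -1.])]
194 [array([557.,  11., 116.]), array([620., 218.,   2.]), array([626., 218.,   1.])]
195 [array([557.,  12., 113.]), array([619., 214.,   1.]), array([625., 215.,  -0.])]
196 [array([557.,  12., 110.]), array([618., 208.,   1.]), array([624., 210.,  -1.])]
197 [array([556.,   6., 110.]), array([588.,  88.,  64.]), array([593.,  86.,  65.])]
```

The carousel hasn't moved. Depth puts the visible fingertip at about z 107 while the TCP reads 80, so the real tip is about 27 mm higher than reported and it passed over the cup. I'll go back to the gap and come down by the camera and the force reading.

```bash
python3 -m creep '[{"claw":1.0,"dx":-0.018,"dy":-0.004,"dz":0.0,"wx":0.0,"wy":0.0,"wz":0.0},{"claw":1.0,"dx":-0.019,"dy":-0.007,"dz":0.0,"wx":0.0,"wy":0.0,"wz":0.0},{"claw":1.0,"dx":0.0,"dy":0.0,"dz":0.0,"wx":0.0,"wy":0.0,"wz":0.0},{"claw":1.0,"dx":0.0,"dy":0.0,"dz":-0.008,"wx":0.0,"wy":0.0,"wz":0.0},{"claw":1.0,"dx":0.0,"dy":0.0,"dz":-0.008,"wx":0.0,"wy":0.0,"wz":0.0},{"claw":1.0,"dx":0.0,"dy":0.0,"dz":-0.006,"wx":0.0,"wy":0.0,"wz":0.0},{"claw":1.0,"dx":0.0,"dy":0.0,"dz":-0.004,"wx":0.0,"wy":0.0,"wz":0.0},{"claw":1.0,"dx":0.0,"dy":0.0,"dz":0.0,"wx":0.0,"wy":0.0,"wz":0.0},{"claw":1.0,"dx":0.0,"dy":0.0,"dz":0.0,"wx":0.0,"wy":0.0,"wz":0.0}]'; python3 arc.py 115 70 10; python3 -c "
from h import *
s=grab('scene','s4')
crop('s4',182,90,342,270,4,'s4c')
for v in range(190,206): print(v,[dep(s,u,v).round() for u in (262,264,266,268,270)])"
```

```text
time_s: 4.02
eef_pos: [573.9, 51.4, 54.1]
orientation: [-2.174, 1.57, 3.099]
ft_force: [-0.2, 0.2, -0.1]
gripper_width: -0.003
[573.89748284  51.39832158  54.1448603 ] 62.530621802729456 120.46366692481686
115.0 [4.6 4.1]
110.0 [5. 2.]
105.0 [5.5 2. ]
100.0 [5.5 1. ]
95.0 [5.5 1. ]
90.0 [5.5 0. ]
85.0 [5.5 0. ]
80.0 [ 5.5 -1. ]
75.0 [ 5.5 -1. ]
70.0 [ 5.5 -2. ]
190 [array([564.,  43., 109.]), array([569.,  41., 109.]), array([574.,  42., 109.]), array([578.,  39., 110.]), array([585.,  45., 106.])]
191 [array([558.,  17., 120.]), array([570.,  44., 105.]), array([574.,  44., 105.]), array([580.,  46., 103.]), array([585.,  47., 102.])]
192 [array([557.,   9., 122.]), array([569.,  40., 105.]), array([574.,  41., 104.]), array([579.,  43., 102.]), array([586.,  50.,  98.])]
193 [array([557.,  10., 119.]), array([570.,  45.,  99.]), array([574.,  43., 100.]), array([580.,  45.,  98.]), array([584.,  43.,  99.])]
194 [array([556.,   8., 117.]), array([569.,  41.,  99.]), array([574.,  40.,  99.]), array([579.,  41.,  98.]), array([586.,  48.,  94.])]
195 [array([558.,  15., 111.]), arra
[... 803 characters left out ...]

201 [array([558.,  11.,  97.]), array([576.,  69.,  64.]), array([580.,  66.,  65.]), array([586.,  68.,  64.]), array([591.,  66.,  64.])]
202 [array([558.,  14.,  93.]), array([564.,  19.,  89.]), array([580.,  63.,  64.]), array([584.,  59.,  66.]), array([591.,  66.,  61.])]
203 [array([557.,   7.,  94.]), array([563.,  12.,  91.]), array([579.,  59.,  64.]), array([583.,  54.,  66.]), array([588.,  57.,  64.])]
204 [array([558.,  11.,  89.]), array([561.,   6.,  92.]), array([577.,  51.,  66.]), array([583.,  54.,  63.]), array([587.,  50.,  65.])]
205 [array([557.,   6.,  89.]), array([562.,   7.,  88.]), array([576.,  48.,  64.]), array([581.,  45.,  66.]), array([585.,  44.,  66.])]
```

View pics/s4c.png

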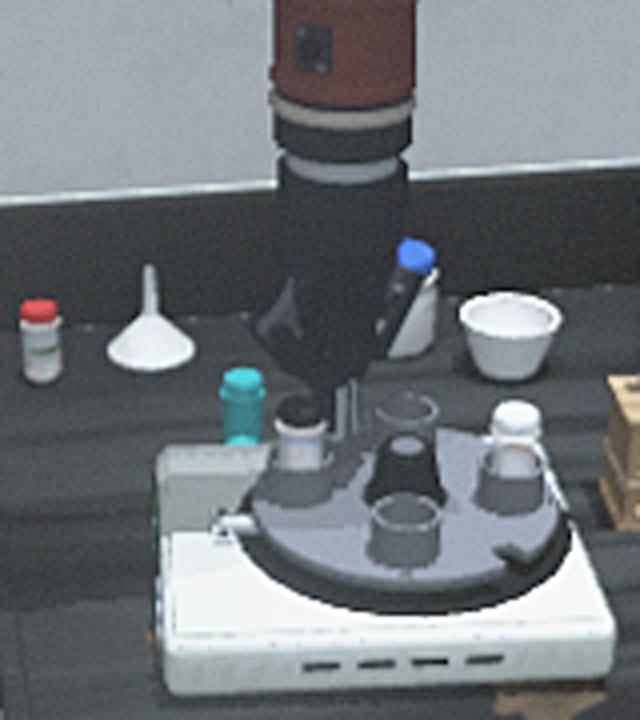

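Tip is at about z 83 in the gap behind the empty cup, with no contact yet. I'll lower it slightly and sweep clockwise.

```bash
python3 -m creep '[{"claw":1.0,"dx":0.0045,"dy":0.004,"dz":-0.003,"wx":0.0,"wy":0.0,"wz":0.0},{"claw":1.0,"dx":0.005,"dy":0.002,"dz":0.0,"wx":0.0,"wy":0.0,"wz":0.0},{"claw":1.0,"dx":0.0055,"dy":0.002,"dz":0.0,"wx":0.0,"wy":0.0,"wz":0.0},{"claw":1.0,"dx":0.0055,"dy":0.001,"dz":0.0,"wx":0.0,"wy":0.0,"wz":0.0},{"claw":1.0,"dx":0.0055,"dy":0.001,"dz":0.0,"wx":0.0,"wy":0.0,"wz":0.0},{"claw":1.0,"dx":0.0055,"dy":0.0,"dz":0.0,"wx":0.0,"wy":0.0,"wz":0.0},{"claw":1.0,"dx":0.0055,"dy":0.0,"dz":0.0,"wx":0.0,"wy":0.0,"wz":0.0},{"claw":1.0,"dx":0.0,"dy":0.0,"dz":0.0,"wx":0.0,"wy":0.0,"wz":0.0}]'; python3 arc.py 80 35 10; python3 -c "
from h import *
s=grab('scene','s5')
crop('s5',182,90,342,270,4,'s5c')"
```

```text
time_s: 4.73
eef_pos: [612.4, 61.2, 51.7]
orientation: [1.038, 1.57, 0.028]
ft_force: [-0.9, -0.0, -0.4]
gripper_width: 0.0
[612.36199262  61.1911146   51.74100558] 64.0490641864144 83.93969283273346
80.0 [ 4.1 -0.7]
75.0 [ 5.5 -1. ]
70.0 [ 5.5 -2. ]
65.0 [ 5. -2.]
60.0 [ 5.  -2.5]
55.0 [ 5. -3.]
50.0 [ 4.  -3.5]
45.0 [ 4.5 -3.5]
40.0 [ 3.5 -4.5]
35.0 [ 3.5 -4.5]
```

View pics/s5c.png

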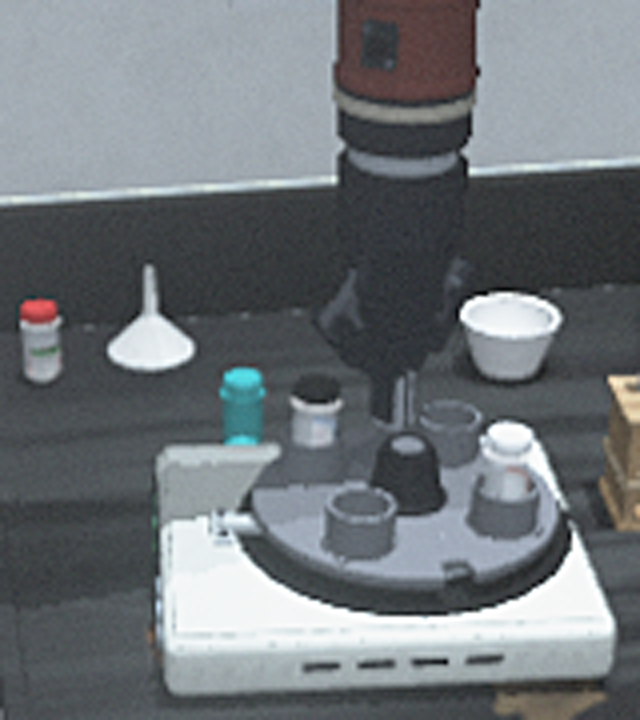

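The carousel has turned and the vials are standing. Continuing the sweep.

```bash
python3 -m creep '[{"claw":1.0,"dx":0.004,"dy":-0.001,"dz":0.0,"wx":0.0,"wy":0.0,"wz":0.0},{"claw":1.0,"dx":0.0055,"dy":-0.001,"dz":0.0,"wx":0.0,"wy":0.0,"wz":0.0},{"claw":1.0,"dx":0.0055,"dy":-0.002,"dz":0.0,"wx":0.0,"wy":0.0,"wz":0.0},{"claw":1.0,"dx":0.005,"dy":-0.002,"dz":0.0,"wx":0.0,"wy":0.0,"wz":0.0},{"claw":1.0,"dx":0.005,"dy":-0.0025,"dz":0.0,"wx":0.0,"wy":0.0,"wz":0.0},{"claw":1.0,"dx":0.005,"dy":-0.003,"dz":0.0,"wx":0.0,"wy":0.0,"wz":0.0},{"claw":1.0,"dx":0.004,"dy":-0.0035,"dz":0.0,"wx":0.0,"wy":0.0,"wz":0.0},{"claw":1.0,"dx":0.0045,"dy":-0.0035,"dz":0.0,"wx":0.0,"wy":0.0,"wz":0.0},{"claw":1.0,"dx":0.0035,"dy":-0.0045,"dz":0.0,"wx":0.0,"wy":0.0,"wz":0.0},{"claw":1.0,"dx":0.0,"dy":0.0,"dz":0.0,"wx":0.0,"wy":0.0,"wz":0.0}]'; python3 arc.py 37 -13 11; python3 -c "
from h import *
s=grab('scene','s6')
crop('s6',182,90,342,270,4,'s6c')"
```

```text
time_s: 5.62
eef_pos: [653.8, 37.2, 51.7]
orientation: [0.471, 1.57, -0.54]
ft_force: [-0.7, -0.6, 0.8]
gripper_width: -0.002
[653.83007587  37.23063474  51.66873652] 62.487307152526824 39.480775572913835
37.0 [ 2.7 -1.2]
32.0 [ 3.5 -4.5]
27.0 [ 2.5 -5. ]
22.0 [ 2.5 -5. ]
17.0 [ 2.  -5.5]
12.0 [ 1. -5.]
7.0 [ 1.  -5.5]
2.0 [ 0.5 -6. ]
-3.0 [ 0.  -5.5]
-8.0 [-0.5 -5.5]
-13.0 [-1.  -5.5]
```

View pics/s6c.png

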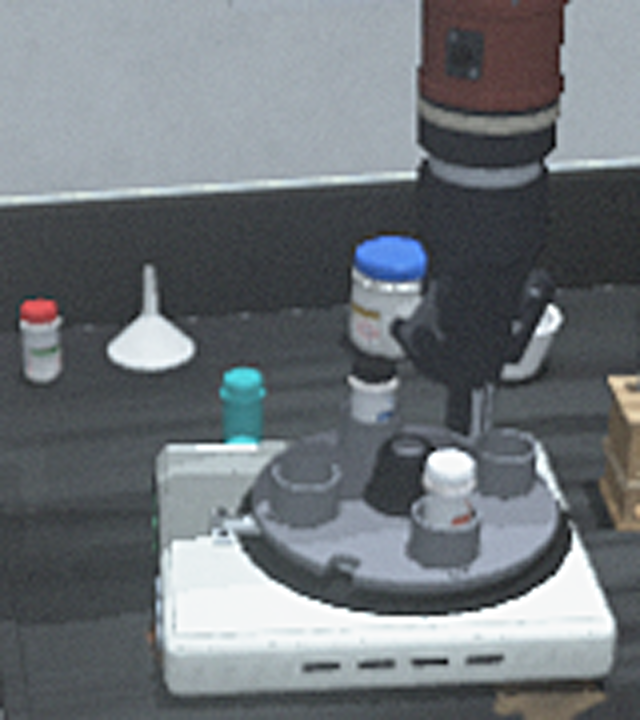

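```bash
python3 -c "
from h import *
s=load('s6');p=atz(s,343/4+182,568/4+90,65);d=p[:2]-[605.6,-2.5];print(p,np.hypot(*d),np.degrees(np.arctan2(d[1],d[0])))
for a in (-187.2,-120,-130): 
  print(a,(proj(s,[605.6+84*np.cos(np.radians(a)),-2.5+84*np.sin(np.radians(a)),65])-[182,90])*4)"
```

```text
[552.43531369 -72.34210223  65.        ] 87.77472936650695 -127.27884685959609
-187.2 [261.14062715 500.4267083 ]
-120 [363.98217925 568.68362044]
-130 [339.26429373 562.88898683]
```

```bash
python3 -m creep '[{"claw":1.0,"dx":0.0025,"dy":-0.001,"dz":0.0,"wx":0.0,"wy":0.0,"wz":0.0},{"claw":1.0,"dx":0.0035,"dy":-0.0045,"dz":0.0,"wx":0.0,"wy":0.0,"wz":0.0},{"claw":1.0,"dx":0.0025,"dy":-0.005,"dz":0.0,"wx":0.0,"wy":0.0,"wz":0.0},{"claw":1.0,"dx":0.0025,"dy":-0.005,"dz":0.0,"wx":0.0,"wy":0.0,"wz":0.0},{"claw":1.0,"dx":0.002,"dy":-0.0055,"dz":0.0,"wx":0.0,"wy":0.0,"wz":0.0},{"claw":1.0,"dx":0.001,"dy":-0.005,"dz":0.0,"wx":0.0,"wy":0.0,"wz":0.0},{"claw":1.0,"dx":0.001,"dy":-0.0055,"dz":0.0,"wx":0.0,"wy":0.0,"wz":0.0},{"claw":1.0,"dx":0.0005,"dy":-0.006,"dz":0.0,"wx":0.0,"wy":0.0,"wz":0.0},{"claw":1.0,"dx":0.0,"dy":-0.0055,"dz":0.0,"wx":0.0,"wy":0.0,"wz":0.0},{"claw":1.0,"dx":0.0,"dy":0.0,"dz":0.0,"wx":0.0,"wy":0.0,"wz":0.0}]'; python3 arc.py -5 -25 9; python3 -c "
from h import *
s=grab('scene','s7')
crop('s7',212,180,332,270,6,'s7c')"
```

```text
time_s: 6.5
eef_pos: [668.4, -6.1, 51.6]
orientation: [-0.732, 1.57, -1.743]
ft_force: [0.7, 0.8, -0.5]
gripper_width: -0.001
[668.42338474  -6.0523485   51.63970315] 62.92373836523909 -3.2363437478517474
-5.0 [ 1.1 -1.9]
-7.5 [-0.5 -3. ]
-10.0 [-0.5 -2.5]
-12.5 [-0.5 -3. ]
-15.0 [-0.5 -2.5]
-17.5 [-1.  -2.5]
-20.0 [-1. -3.]
-22.5 [-1.  -2.5]
-25.0 [-1.  -2.5]
```

View pics/s7c.png

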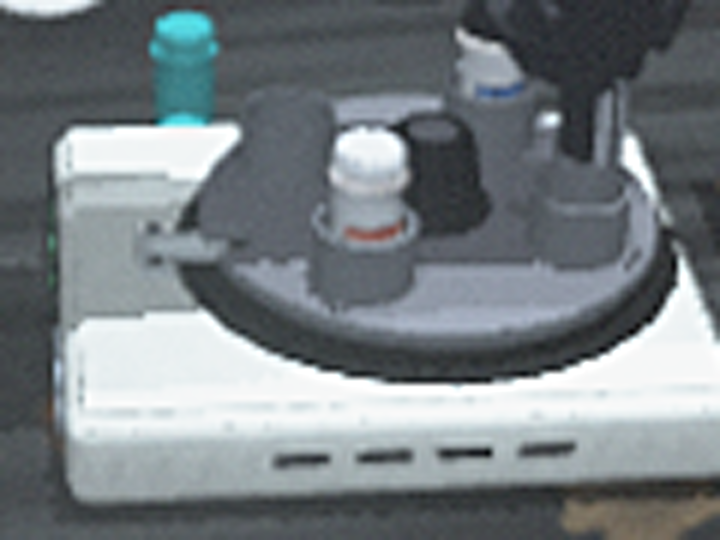

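```bash
python3 -c "
from h import *
s=load('s7')
crop('s7',228,205,278,240,14,'s7d')
c=np.array([605.6,-2.5])
for a in (-187.2,-180,-175,-170,-165): 
  print(a,(proj(s,[*(c+84*np.array([np.cos(np.radians(a)),np.sin(np.radians(a))])),65])-[228,205])*14)
p=atz(s,597/6+212,180/6+180,91)
print([ (i,proj(s,[*(c+62*np.array([np.cos(np.radians(i)),np.sin(np.radians(i))])),91])) for i in (-30,-40,-50)])"
```

```text
-187.2 [269.99219503 141.49347907]
-180 [278.22990137 173.64651094]
-175 [288.70517193 195.85992991]
-170 [303.06190397 217.77074035]
-165 [321.24741379 239.19330232]
[(-30, array([309.52502497, 208.55968062])), (-40, array([308.10662125, 210.71050336])), (-50, array([305.89172051, 212.69311313]))]
```

View pics/s7d.png

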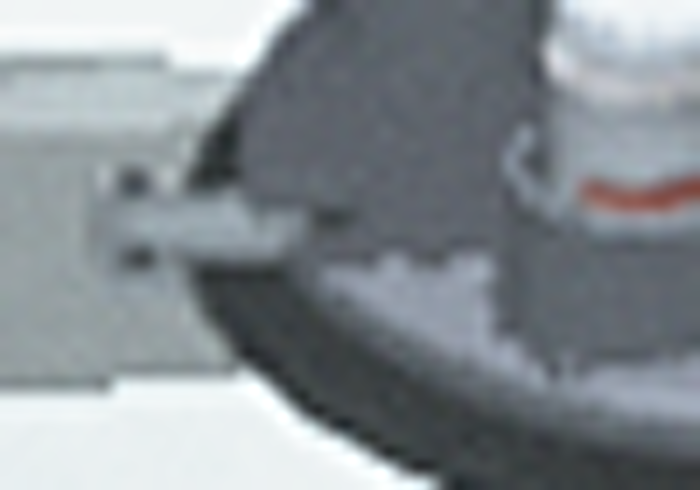

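```bash
python3 -c "
from h import *
s=load('s7')
c=np.array([605.6,-2.5])
P=lambda a,rr,z:((proj(s,[*(c+rr*np.array([np.cos(np.radians(a)),np.sin(np.radians(a))])),z])-[228,205])*14).round()
for rr in (78,84,90,102,114): print(rr,'key',P(-187.2,rr,55.5),'disc',[P(a,rr,65) for a in (-187.2,-180,-175,-170)])
for n in('s0','s7'):
  f=load(n);print(f['R'][0],f['t'])
"
```

```text
78 key [306. 189.] disc [array([306., 140.]), array([314., 170.]), array([324., 191.]), array([337., 211.])]
84 key [270. 191.] disc [array([270., 141.]), array([278., 174.]), array([289., 196.]), array([303., 218.])]
90 key [234. 192.] disc [array([234., 143.]), array([243., 177.]), array([254., 201.]), array([269., 225.])]
102 key [162. 194.] disc [array([162., 145.]), array([171., 184.]), array([183., 211.]), array([200., 238.])]
114 key [ 90. 197.] disc [array([ 90., 148.]), array([ 99., 191.]), array([112., 222.]), array([130., 252.])]
[ 0.9746277  -0.22297052  0.01962139] [-549.28105247  173.37663833 1022.03285669]
[ 0.9746277  -0.22297052  0.01962139] [-549.28105247  173.37663833 1022.03285669]
```

```bash
python3 -m creep '[{"claw":1.0,"dx":0.001,"dy":-0.002,"dz":0.0,"wx":0.0,"wy":0.0,"wz":0.0},{"claw":1.0,"dx":-0.0005,"dy":-0.003,"dz":0.0,"wx":0.0,"wy":0.0,"wz":0.0},{"claw":1.0,"dx":-0.0005,"dy":-0.0025,"dz":0.0,"wx":0.0,"wy":0.0,"wz":0.0},{"claw":1.0,"dx":-0.0005,"dy":-0.002,"dz":0.0,"wx":0.0,"wy":0.0,"wz":0.0},{"claw":1.0,"dx":0.0,"dy":0.0,"dz":0.0,"wx":0.0,"wy":0.0,"wz":0.0}]'; python3 arc.py -15 -25 5; python3 -c "
from h import *
s=grab('scene','s8')
crop('s8',228,205,278,240,14,'s8d')"
```

```text
time_s: 6.97
eef_pos: [667.9, -14.6, 51.7]
orientation: [-0.44, 1.571, -1.45]
ft_force: [-1.2, -0.1, 0.6]
gripper_width: 0.005
[667.89862532 -14.60586442  51.73978698] 63.46393204065091 -10.996666365538573
-15.0 [-0.4 -4.4]
-17.5 [-1.  -2.5]
-20.0 [-1. -3.]
-22.5 [-1.  -2.5]
-25.0 [-1.  -2.5]
```

View pics/s8d.png

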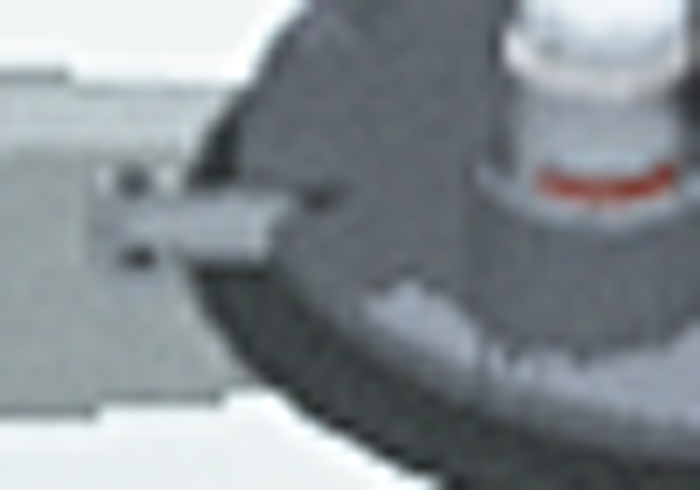

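```bash
python3 -m creep '[{"claw":1.0,"dx":0.001,"dy":0.006,"dz":0.0,"wx":0.0,"wy":0.0,"wz":0.0},{"claw":1.0,"dx":0.0,"dy":0.0,"dz":0.03,"wx":0.0,"wy":0.0,"wz":0.0},{"claw":1.0,"dx":0.0,"dy":0.0,"dz":0.035,"wx":0.0,"wy":0.0,"wz":0.0},{"claw":1.0,"dx":0.0,"dy":0.0,"dz":0.035,"wx":0.0,"wy":0.0,"wz":0.0},{"claw":1.0,"dx":-0.015,"dy":0.03,"dz":0.0,"wx":0.0,"wy":0.0,"wz":0.0},{"claw":1.0,"dx":-0.015,"dy":0.035,"dz":0.0,"wx":0.0,"wy":0.0,"wz":0.0},{"claw":1.0,"dx":-0.015,"dy":0.035,"dz":0.0,"wx":0.0,"wy":0.0,"wz":0.0},{"claw":1.0,"dx":-0.015,"dy":0.035,"dz":0.0,"wx":0.0,"wy":0.0,"wz":0.0},{"claw":1.0,"dx":-0.015,"dy":0.035,"dz":0.0,"wx":0.0,"wy":0.0,"wz":0.0},{"claw":1.0,"dx":0.0,"dy":0.0,"dz":0.0,"wx":0.0,"wy":0.0,"wz":0.0}]'; python3 -c "
from h import *
grab('scene','s9');grab('top','t9')
crop('t9',232,148,332,252,6,'t9c')"
```

```text
time_s: 7.85
eef_pos: [590.8, 168.1, 152.0]
orientation: [3.125, 1.568, 2.12]
ft_force: [0.9, -0.0, -0.2]
gripper_width: -0.0
```

View pics/t9c.png

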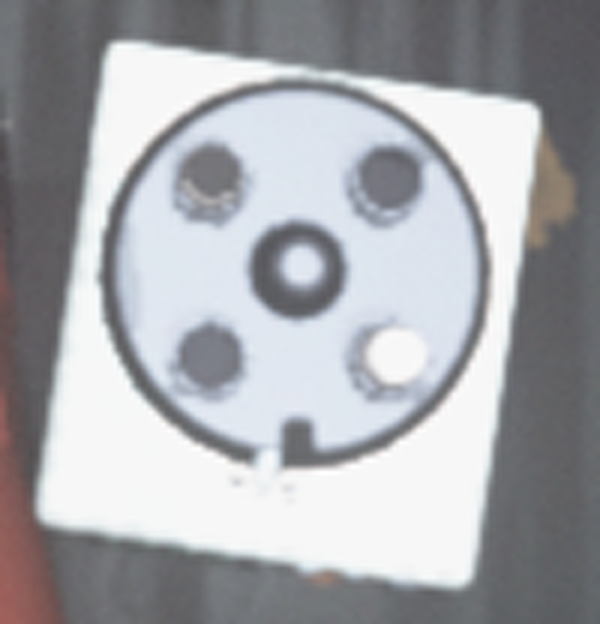

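```bash
python3 -c "
from h import *
crop('t9',262,205,300,238,18,'t9d')
t=load('t9');T=lambda u,v:(u/6+232-.42,v/6+148-.42)
c=np.array([605.6,-2.8])
for n,p,z in (('notch',(299,437),65),('key',(266,466),54),('va',(211,175),124),('vb',(397,353),124)):
  q=atz(t,*T(*p),z)[:2]-c;print(n,np.hypot(*q),np.degrees(np.arctan2(q[1],q[0]))%360)
"
```

```text
notch 82.58609488294184 182.02743184161093
key 98.24919763916117 172.6311787293793
va 60.68886169470949 48.03057615258683
vb 61.46079041488531 227.5776996111502
```

View pics/t9d.png

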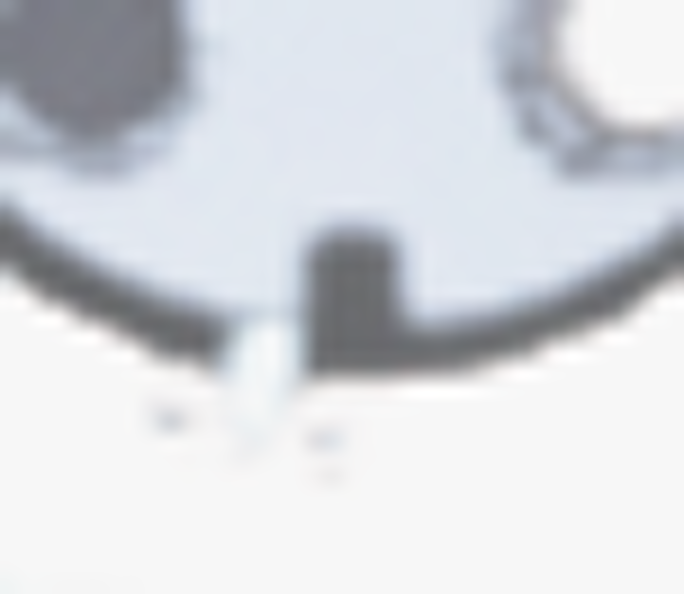

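Top view: the notch is at 182.0° about the axis and the key at 172.7°, so about 9.3° clockwise remain. The finger stopped at −11°, so the target is about −20.3°.

```bash
python3 -m creep '[{"claw":1.0,"dx":0.015,"dy":-0.03,"dz":0.0,"wx":0.0,"wy":0.0,"wz":0.0},{"claw":1.0,"dx":0.015,"dy":-0.035,"dz":0.0,"wx":0.0,"wy":0.0,"wz":0.0},{"claw":1.0,"dx":0.015,"dy":-0.035,"dz":0.0,"wx":0.0,"wy":0.0,"wz":0.0},{"claw":1.0,"dx":0.015,"dy":-0.035,"dz":0.0,"wx":0.0,"wy":0.0,"wz":0.0},{"claw":1.0,"dx":0.014,"dy":-0.035,"dz":0.0,"wx":0.0,"wy":0.0,"wz":0.0},{"claw":1.0,"dx":0.0,"dy":0.0,"dz":0.0,"wx":0.0,"wy":0.0,"wz":0.0},{"claw":1.0,"dx":0.0,"dy":0.0,"dz":0.0,"wx":0.0,"wy":0.0,"wz":0.0}]'
```

```text
time_s: 8.53
eef_pos: [668.6, -11.6, 151.1]
orientation: [-1.146, 1.571, -2.161]
ft_force: [-0.1, 0.0, 0.6]
gripper_width: 0.009
```

```bash
python3 -m creep '[{"claw":1.0,"dx":0.0,"dy":0.006,"dz":-0.03,"wx":0.0,"wy":0.0,"wz":0.0},{"claw":1.0,"dx":0.0,"dy":0.0,"dz":-0.03,"wx":0.0,"wy":0.0,"wz":0.0},{"claw":1.0,"dx":0.0,"dy":0.0,"dz":-0.025,"wx":0.0,"wy":0.0,"wz":0.0},{"claw":1.0,"dx":0.0,"dy":0.0,"dz":-0.014,"wx":0.0,"wy":0.0,"wz":0.0},{"claw":1.0,"dx":0.0,"dy":0.0,"dz":0.0,"wx":0.0,"wy":0.0,"wz":0.0},{"claw":1.0,"dx":0.0,"dy":0.0,"dz":0.0,"wx":0.0,"wy":0.0,"wz":0.0}]'; python3 arc.py -9.3 -20.3 5
```

```text
time_s: 9.03
eef_pos: [667.3, -1.7, 52.4]
orientation: [-2.29, 1.569, 2.983]
ft_force: [0.5, 0.9, 0.8]
gripper_width: 0.003
[667.3410285   -1.67285529  52.43793195] 61.74656887769527 0.767545784097243
-9.3 [  1.7 -11.3]
-12.05 [-1. -3.]
-14.8 [-0.5 -3. ]
-17.55 [-1. -3.]
-20.3 [-1.  -2.5]
```

```bash
python3 -m creep '[{"claw":1.0,"dx":0.001,"dy":-0.006,"dz":0.0,"wx":0.0,"wy":0.0,"wz":0.0},{"claw":1.0,"dx":0.0005,"dy":-0.005,"dz":0.0,"wx":0.0,"wy":0.0,"wz":0.0},{"claw":1.0,"dx":-0.001,"dy":-0.003,"dz":0.0,"wx":0.0,"wy":0.0,"wz":0.0},{"claw":1.0,"dx":-0.0005,"dy":-0.003,"dz":0.0,"wx":0.0,"wy":0.0,"wz":0.0},{"claw":1.0,"dx":-0.001,"dy":-0.002,"dz":0.0,"wx":0.0,"wy":0.0,"wz":0.0},{"claw":1.0,"dx":0.0,"dy":0.0,"dz":0.0,"wx":0.0,"wy":0.0,"wz":0.0},{"claw":1.0,"dx":0.0,"dy":0.0,"dz":0.0,"wx":0.0,"wy":0.0,"wz":0.0}]'; python3 arc.py -19.3 -20.3 2
python3 -c "
from h import *
s=grab('scene','s10');print(r.sense()['eef_pos']);grab('top','t10');crop('t10',232,148,332,252,6,'t10c')
crop('s10',228,205,278,240,14,'s10d')"
```

```text
time_s: 9.62
eef_pos: [666.9, -21.4, 52.9]
orientation: [0.781, 1.571, -0.23]
ft_force: [0.3, -0.4, 0.1]
gripper_width: -0.002
[666.93056156 -21.41287944  52.89712367] 64.18048605340627 -17.138512145971745
-19.3 [-0.9 -2.1]
-20.3 [-0.5 -1. ]
[666.8855106  -21.25030493  52.80796691]
```

View pics/s10d.png

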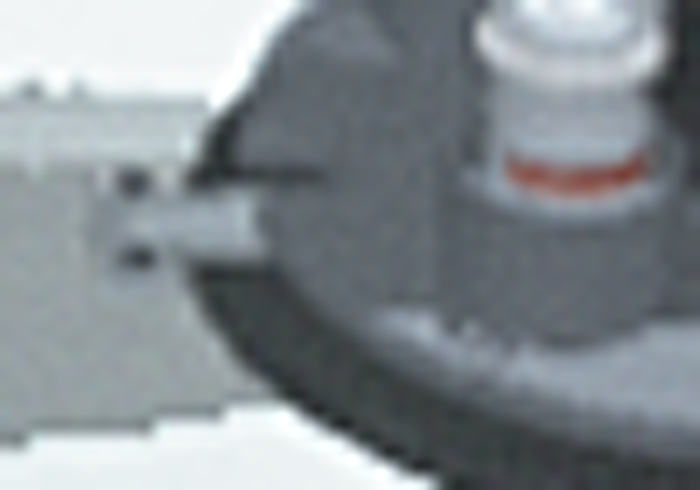

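View pics/t10c.png

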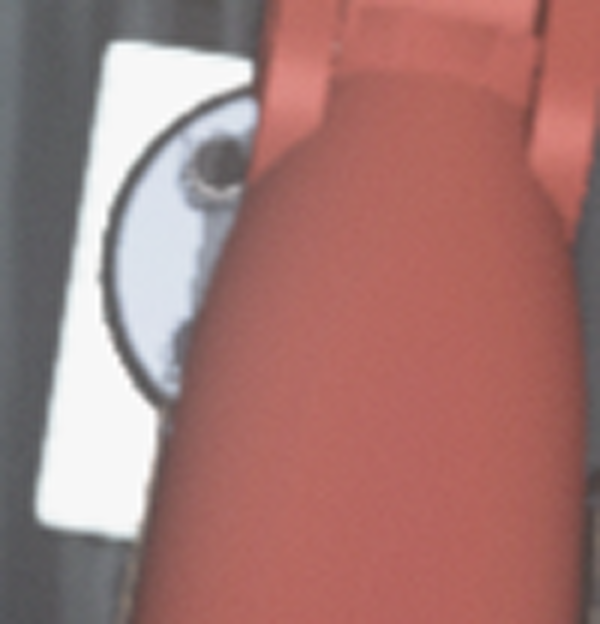

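```bash
python3 -m creep '[{"claw":1.0,"dx":-0.001,"dy":-0.0015,"dz":0.0,"wx":0.0,"wy":0.0,"wz":0.0},{"claw":1.0,"dx":-0.0005,"dy":-0.0015,"dz":0.0,"wx":0.0,"wy":0.0,"wz":0.0},{"claw":1.0,"dx":0.0,"dy":0.0,"dz":0.0,"wx":0.0,"wy":0.0,"wz":0.0},{"claw":1.0,"dx":0.0,"dy":0.0,"dz":0.0,"wx":0.0,"wy":0.0,"wz":0.0}]'; python3 -m creep '[{"claw":1.0,"dx":0.001,"dy":0.007,"dz":0.0,"wx":0.0,"wy":0.0,"wz":0.0},{"claw":1.0,"dx":0.0,"dy":0.002,"dz":0.03,"wx":0.0,"wy":0.0,"wz":0.0},{"claw":1.0,"dx":0.0,"dy":0.0,"dz":0.035,"wx":0.0,"wy":0.0,"wz":0.0},{"claw":1.0,"dx":0.0,"dy":0.0,"dz":0.035,"wx":0.0,"wy":0.0,"wz":0.0},{"claw":1.0,"dx":-0.015,"dy":0.03,"dz":0.0,"wx":0.0,"wy":0.0,"wz":0.0},{"claw":1.0,"dx":-0.015,"dy":0.035,"dz":0.0,"wx":0.0,"wy":0.0,"wz":0.0},{"claw":1.0,"dx":-0.015,"dy":0.035,"dz":0.0,"wx":0.0,"wy":0.0,"wz":0.0},{"claw":1.0,"dx":-0.015,"dy":0.035,"dz":0.0,"wx":0.0,"wy":0.0,"wz":0.0},{"claw":1.0,"dx":-0.015,"dy":0.035,"dz":0.0,"wx":0.0,"wy":0.0,"wz":0.0},{"claw":1.0,"dx":0.0,"dy":0.0,"dz":0.0,"wx":0.0,"wy":0.0,"wz":0.0}]'; python3 -c "
from h import *
grab('scene','s11');grab('top','t11')
crop('t11',232,148,332,252,6,'t11c');crop('t11',262,205,300,238,18,'t11d')"
```

```text
time_s: 10.05
eef_pos: [665.3, -24.3, 52.7]
orientation: [-2.018, 1.571, -3.028]
ft_force: [0.0, -0.9, 0.1]
gripper_width: 0.003
time_s: 10.88
eef_pos: [588.3, 161.0, 153.0]
orientation: [-3.133, 1.568, 2.145]
ft_force: [0.5, -0.7, 0.1]
gripper_width: -0.0
```

View pics/t11c.png

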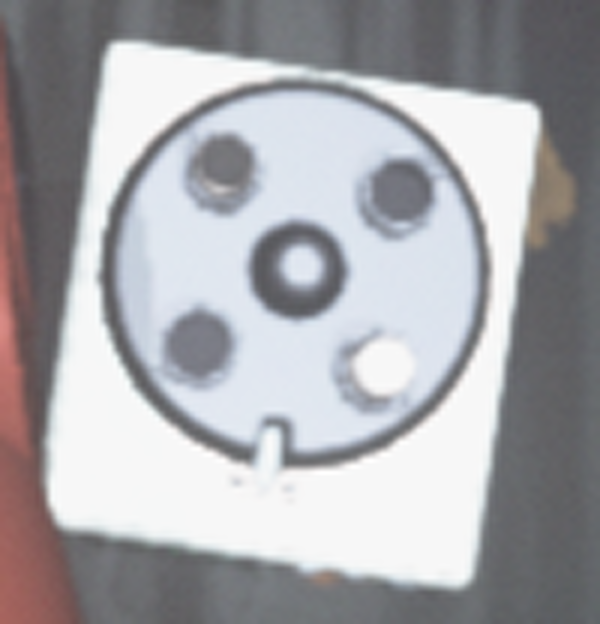

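View pics/t11d.png

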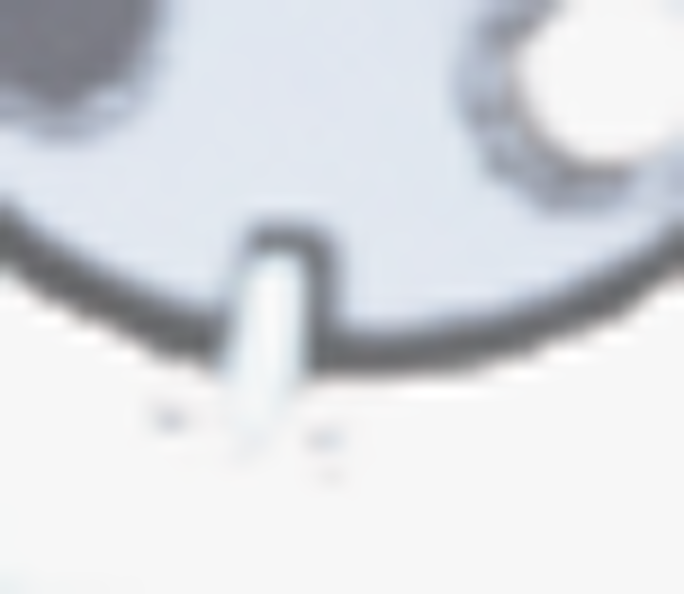

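The top view shows the key lying in the notch, about 2 mm off centre (key x≈272, notch x≈286 at 18x). That is inside the 4 mm lead-in, so I'll press on the hub.

```bash
python3 -m creep '[{"claw":1.0,"dx":0.004,"dy":-0.035,"dz":0.0,"wx":0.0,"wy":0.0,"wz":0.0},{"claw":1.0,"dx":0.004,"dy":-0.035,"dz":0.0,"wx":0.0,"wy":0.0,"wz":0.0},{"claw":1.0,"dx":0.004,"dy":-0.035,"dz":0.0,"wx":0.0,"wy":0.0,"wz":0.0},{"claw":1.0,"dx":0.003,"dy":-0.035,"dz":0.0,"wx":0.0,"wy":0.0,"wz":0.0},{"claw":1.0,"dx":0.002,"dy":-0.023,"dz":0.0,"wx":0.0,"wy":0.0,"wz":0.0},{"claw":1.0,"dx":0.0,"dy":0.0,"dz":0.0,"wx":0.0,"wy":0.0,"wz":0.0},{"claw":1.0,"dx":0.0,"dy":0.0,"dz":0.0,"wx":0.0,"wy":0.0,"wz":0.0}]'
```

```text
time_s: 11.57
eef_pos: [608.7, -10.4, 152.5]
orientation: [-1.528, 1.571, -2.542]
ft_force: [0.1, -0.2, -0.1]
gripper_width: -0.001
```

```bash
python3 -m creep '[{"claw":1.0,"dx":-0.003,"dy":0.0075,"dz":-0.03,"wx":0.0,"wy":0.0,"wz":0.0},{"claw":1.0,"dx":0.0,"dy":0.0,"dz":-0.03,"wx":0.0,"wy":0.0,"wz":0.0},{"claw":1.0,"dx":0.0,"dy":0.0,"dz":-0.01,"wx":0.0,"wy":0.0,"wz":0.0},{"claw":1.0,"dx":0.0,"dy":0.0,"dz":0.0,"wx":0.0,"wy":0.0,"wz":0.0},{"claw":1.0,"dx":0.0,"dy":0.0,"dz":0.0,"wx":0.0,"wy":0.0,"wz":0.0}]';python3 -c "
from h import *
s=grab('scene','s12')
crop('s12',222,140,342,240,6,'s12c')
for v in range(188,202): print(v,[dep(s,u,v).round() for u in (278,280,282,284,286,288)])"
```

```text
time_s: 11.98
eef_pos: [605.5, -0.3, 83.1]
orientation: [-2.278, 1.57, 2.995]
ft_force: [0.2, 0.2, 0.6]
gripper_width: 0.003
188 [array([592.,   1., 133.]), array([595.,  -6., 136.]), array([598., -12., 139.]), array([604.,  -7., 136.]), array([607., -12., 138.]), array([613.,  -9., 136.])]
189 [array([592.,   1., 130.]), array([595.,  -6., 134.]), array([598., -11., 136.]), array([604.,  -8., 134.]), array([607., -14., 137.]), array([613.,  -8., 133.])]
190 [array([592.,   0., 128.]), array([595.,  -6., 131.]), array([599.,  -9., 132.]), array([603., -12., 133.]), array([607., -13., 134.]), array([614.,  -6., 129.])]
191 [array([593.,   3., 124.]), array([596.,  -4., 127.]), array([598., -12., 131.]), array([604.,  -8., 129.]), array([608., -11., 130.]), array([614.,  -8., 128.])]
192 [array([592.,  -1., 124.]), array([597.,   0., 122.]), array([598., -12., 129.]), array([605.,  -6., 125.]), array([610.,  -6., 124.]), array([614.,  -6., 124.])]
193 [array([593.,   1., 120.]), array([595.,  -7., 124.]), array([598., -12., 126.]), array([604.,  -8., 123.]), array([608., -12., 125.]), 
[... 665 characters left out ...]
5.]), array([639.,  75.,  66.])]
198 [array([613.,  75.,  66.]), array([617.,  71.,  67.]), array([605.,  10., 101.]), array([612.,  17.,  97.]), array([633.,  71.,  66.]), array([637.,  68.,  67.])]
199 [array([596.,  11.,  99.]), array([600.,   9.,  99.]), array([604.,   7., 100.]), array([610.,   9.,  98.]), array([614.,   6.,  99.]), array([620.,   9.,  97.])]
200 [array([594.,   4., 100.]), array([600.,   7.,  98.]), array([603.,   2., 100.]), array([607.,   0., 100.]), array([612.,  -2., 101.]), array([618.,   3.,  98.])]
201 [array([593.,   1.,  99.]), array([598.,  -1., 100.]), array([602.,  -3., 100.]), array([607.,  -2.,  99.]), array([611.,  -4., 100.]), array([616.,  -3.,  99.])]
```

View pics/s12c.png

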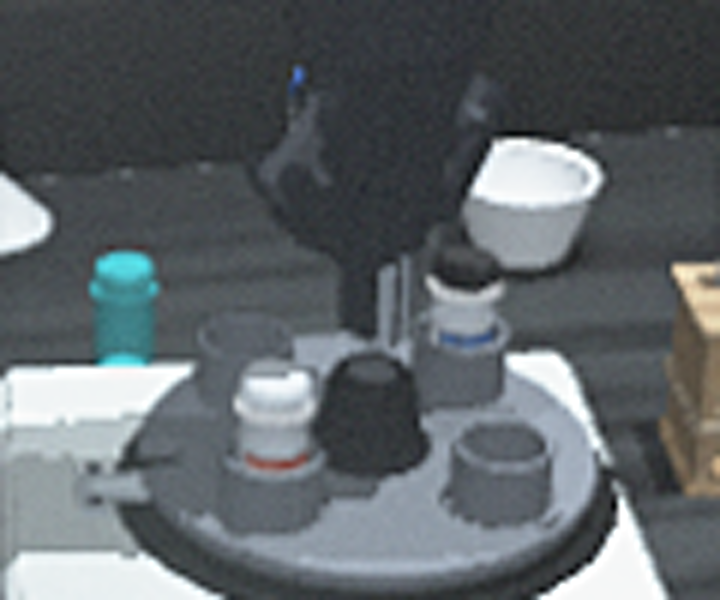

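The tip is centred over the hub, about 12 mm above it. Pressing in small steps while watching the force.

```bash
python3 -m creep '[{"claw":1.0,"dx":0.0,"dy":-0.002,"dz":-0.007,"wx":0.0,"wy":0.0,"wz":0.0},{"claw":1.0,"dx":0.0,"dy":0.0,"dz":-0.005,"wx":0.0,"wy":0.0,"wz":0.0},{"claw":1.0,"dx":0.0,"dy":0.0,"dz":-0.002,"wx":0.0,"wy":0.0,"wz":0.0},{"claw":1.0,"dx":0.0,"dy":0.0,"dz":0.0,"wx":0.0,"wy":0.0,"wz":0.0}]'; python3 -m creep '[{"claw":1.0,"dx":0.0,"dy":0.0,"dz":-0.0015,"wx":0.0,"wy":0.0,"wz":0.0},{"claw":1.0,"dx":0.0,"dy":0.0,"dz":0.0,"wx":0.0,"wy":0.0,"wz":0.0}]';  python3 -m creep '[{"claw":1.0,"dx":0.0,"dy":0.0,"dz":-0.0015,"wx":0.0,"wy":0.0,"wz":0.0},{"claw":1.0,"dx":0.0,"dy":0.0,"dz":0.0,"wx":0.0,"wy":0.0,"wz":0.0}]'
```

```text
time_s: 12.37
eef_pos: [606.2, -2.9, 69.2]
orientation: [0.921, 1.569, -0.09]
ft_force: [0.3, -0.2, 1.0]
gripper_width: 0.0
time_s: 12.53
eef_pos: [605.8, -2.8, 67.5]
orientation: [0.937, 1.57, -0.073]
ft_force: [0.2, -0.2, -0.1]
gripper_width: 0.002
time_s: 12.7
eef_pos: [605.2, -2.7, 65.4]
orientation: [-2.168, 1.57, 3.105]
ft_force: [-0.4, -0.4, 0.5]
gripper_width: 0.002
```

```bash
python3 -m creep '[{"claw":1.0,"dx":0.0,"dy":0.0,"dz":-0.002,"wx":0.0,"wy":0.0,"wz":0.0},{"claw":1.0,"dx":0.0,"dy":0.0,"dz":0.0,"wx":0.0,"wy":0.0,"wz":0.0}]'; python3 -c "
from h import *
s=grab('scene','s13')
crop('s13',222,140,342,240,6,'s13c')"
```

```text
time_s: 12.87
eef_pos: [605.4, -2.7, 63.5]
orientation: [-2.264, 1.571, 3.009]
ft_force: [-1.5, 0.3, 0.1]
gripper_width: 0.002
```

View pics/s13c.png

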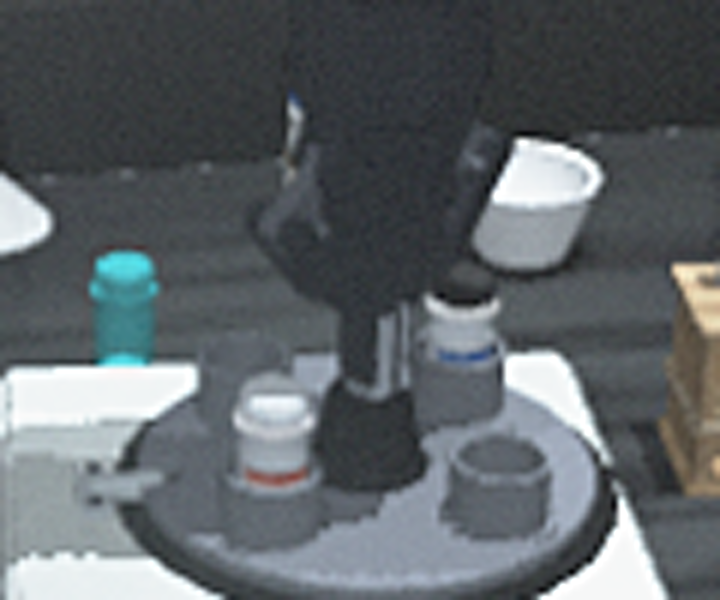

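It's going down and the rim looks lower. Keep pressing until the force shows it has bottomed.

```bash
python3 -m creep '[{"claw":1.0,"dx":0.0,"dy":0.0,"dz":-0.0015,"wx":0.0,"wy":0.0,"wz":0.0},{"claw":1.0,"dx":0.0,"dy":0.0,"dz":0.0,"wx":0.0,"wy":0.0,"wz":0.0}]';python3 -m creep '[{"claw":1.0,"dx":0.0,"dy":0.0,"dz":-0.0015,"wx":0.0,"wy":0.0,"wz":0.0},{"claw":1.0,"dx":0.0,"dy":0.0,"dz":0.0,"wx":0.0,"wy":0.0,"wz":0.0}]'; python3 -m creep '[{"claw":1.0,"dx":0.0,"dy":0.0,"dz":-0.001,"wx":0.0,"wy":0.0,"wz":0.0},{"claw":1.0,"dx":0.0,"dy":0.0,"dz":0.0,"wx":0.0,"wy":0.0,"wz":0.0}]'
```

```text
time_s: 13.08
eef_pos: [605.5, -2.7, 63.4]
orientation: [0.695, 1.57, -0.315]
ft_force: [-4.3, 0.3, 13.8]
gripper_width: -0.002
time_s: 13.25
eef_pos: [605.6, -2.7, 63.2]
orientation: [0.747, 1.569, -0.263]
ft_force: [-8.9, 0.4, 27.8]
gripper_width: 0.002
time_s: 13.42
eef_pos: [605.7, -2.7, 63.1]
orientation: [0.756, 1.569, -0.254]
ft_force: [-12.3, 1.4, 36.3]
gripper_width: 0.002
```

It's firmly bottomed at 36 N. Withdrawing and checking.

```bash
python3 -m creep '[{"claw":1.0,"dx":0.0,"dy":0.0,"dz":0.005,"wx":0.0,"wy":0.0,"wz":0.0},{"claw":1.0,"dx":0.0,"dy":0.0,"dz":0.02,"wx":0.0,"wy":0.0,"wz":0.0},{"claw":1.0,"dx":0.0,"dy":0.0,"dz":0.03,"wx":0.0,"wy":0.0,"wz":0.0},{"claw":1.0,"dx":0.0,"dy":0.0,"dz":0.035,"wx":0.0,"wy":0.0,"wz":0.0},{"claw":1.0,"dx":-0.005,"dy":0.035,"dz":0.0,"wx":0.0,"wy":0.0,"wz":0.0},{"claw":1.0,"dx":-0.005,"dy":0.035,"dz":0.0,"wx":0.0,"wy":0.0,"wz":0.0},{"claw":1.0,"dx":-0.005,"dy":0.035,"dz":0.0,"wx":0.0,"wy":0.0,"wz":0.0},{"claw":1.0,"dx":-0.005,"dy":0.035,"dz":0.0,"wx":0.0,"wy":0.0,"wz":0.0},{"claw":1.0,"dx":-0.005,"dy":0.035,"dz":0.0,"wx":0.0,"wy":0.0,"wz":0.0},{"claw":1.0,"dx":0.0,"dy":0.0,"dz":0.0,"wx":0.0,"wy":0.0,"wz":0.0}]'; python3 -c "
from h import *
s=grab('scene','s14');t=grab('top','t14')
crop('t14',232,148,332,252,5,'t14c');crop('s14',212,170,342,270,6,'s14c')
s0=load('s0');t0=load('t0')
c=np.array([605.6,-2.8])
# heights: disc top between cups & hub top
T=lambda a,rr,z:[*(c+rr*np.array([np.cos(np.radians(a)),np.sin(np.radians(a))])),z]
def med(f,X):
  u,v=np.round(proj(f,X)).astype(int);z=[dep(f,a,b)[2] for a in range(u-1,u+2) for b in range(v-1,v+2)];return np.median(z).round(1)
print('hub t',med(t0,T(0,0,99)),med(t,T(0,0,91)))
for a in (-97,83,-7,173-20,173+20): print(a,'top',med(t0,T(a,75,65)),med(t,T(a,75,57)),'scene',med(s,T(a,75,57)))
"
```

```text
time_s: 14.25
eef_pos: [579.0, 177.9, 149.6]
orientation: [2.876, 1.569, 1.87]
ft_force: [-0.8, -1.2, -0.9]
gripper_width: -0.002
hub t 101.2 90.5
-97 top 69.6 57.9 scene 57.3
83 top 68.9 55.8 scene 91.2
-7 top 121.4 57.5 scene 57.3
153 top 66.0 57.5 scene 57.2
193 top 65.6 58.4 scene 56.8
```

View pics/t14c.png

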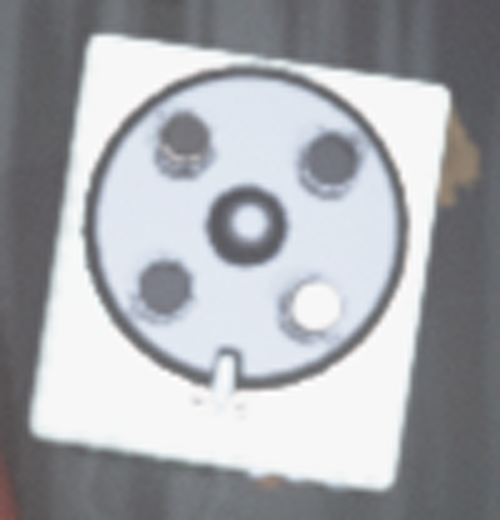

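View pics/s14c.png

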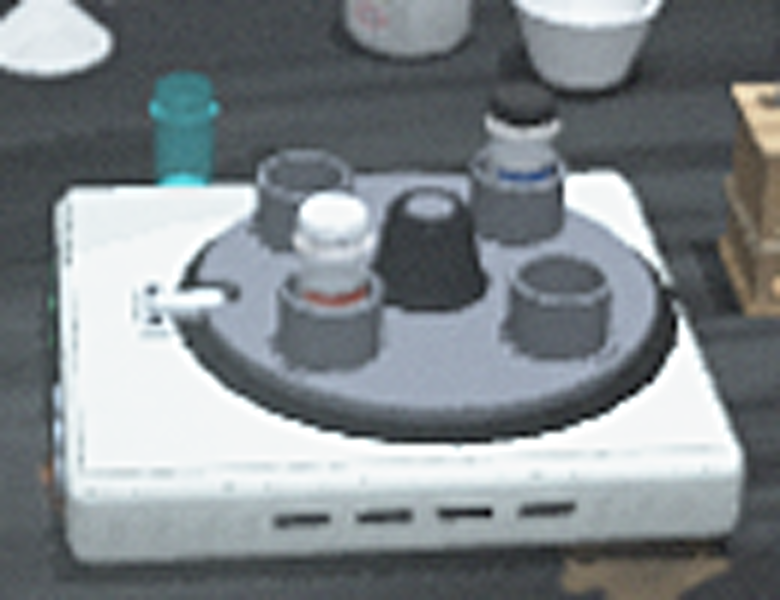

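The key lies in the notch, the hub is at about 90.5 mm and the disc top at about 57 mm all round. That is home and level. Both vials are upright and the hand is clear, so I'm handing in.

```bash
python3 -c "
from h import *
print(r.job_done())"
```

```text
the job is handed in; nothing more can be done
None
```

The carousel is home and level on its drive plate, with the key in the notch and the hand clear, and I handed the job in. I pushed it about 128° clockwise on an empty cup's side with the shut fingertips. I then pressed the hub until it bottomed, at about 36 N.

**Last checks:**
- **Height:** the hub top is at about 90.5 mm and the disc top at about 57 mm. Apart from the +83° point, the disc points agree to about 1.5 mm in both views.
- **Notch:** the top and scene views both show the key inside the notch.
- **Vials:** both look upright in their cups.
- **Nothing touching:** the hand is off to the left at TCP height about 150 mm, with no force showing.
- **Surroundings:** I saw nothing moved in the pictures I took, but I did not measure the bung, stopper, funnel or spare vial again at the end.

**What disagreed:**
- **Fingertip height:** the real fingertips were about 28 mm above the reported TCP. My first sweep therefore passed over the cup without touching anything, and after that I set heights by the camera.
- **Notch before pressing:** it was about 2 mm off centre, inside the 4 mm lead-in, so I did not correct it.
- **One depth reading:** the disc point at +83° read 91 mm in the scene view but 55.8 mm in the top view. I took the 91 mm as something standing in front of that point and did not check it further.

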